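# Set the hold-down to the bottle and hold the clamp bolt's head

### The arm

A 6-joint arm with a two-finger parallel gripper is mounted at the origin on the work surface. World frame = base frame: x ahead of the robot, y to its left, z up, the work surface at z = 0. Lengths are in mm, angles in rad, forces in N, time in s.
With the tool pointing down it reaches from about 400 to 925 mm from the base axis. Payload 12.5 kg.
Tool frame: the origin (TCP) lies between the finger pads, 19 mm behind the fingertips; this is the grasp point; z points along the fingers, y is the line along which they close (so a half turn about z gives the same grasp; the last joint's range is limited). The gripper opens to 95 mm and grips with 3 to 60 N. Pads are 20 mm wide; open, the fingers measure 119 mm over their backs; the gripper's body (75 mm by 180 mm) begins 59 mm behind the grasp point.
Start: joints at [1.039, 0.491, 1.559, -0, 1.092, -0.106], TCP at [258.141, 569.217, 233.461] pointing down, gripper open.
Joint ranges: [-3.1, 3.1], [-0.84, 2.19], [0.05, 2.79], [-1.13, 4.28], [0.06, 2.93], [-2.69, 2.69]. Speed limits (rad/s): [2.22, 2.22, 2.79, 3.14, 3.14, 3.14].

### API

Orientations are given as [roll, pitch, yaw] about the fixed x, y, z axes, in that order (R = Rz(yaw) Ry(pitch) Rx(roll)).
In Python, from cell import * gives the robot as it stands.
- The arm moves only by the tool servo_tool, never from a script. Its argument "moves" is one flat list of numbers, 5 for each row, row after row: the shift along the world's x, y, z as a fraction of full scale, then the turn about the world's z as a fraction of full scale, then the opening, from 0 (shut) to 1 (fully open). A call has 1 to 12 rows; each row is the pose to reach, as a shift and turn from the pose commanded when the call began, turning the shorter way round; what a row does not reach only later rows make up. Full scale, the value 1, is 400 mm for a shift and 180 degrees for a turn. A row lasts 1/12 s, in which the tool goes at most 41.7 mm and 7.16 degrees, less where a joint would pass 70% of its speed; a pose out of reach is approached as far as the arm can. A call with a number of a shift or a turn outside -1 to 1 is refused whole. A call with a gripper value outside its range is refused whole. The fingers move at their own pace and stop on an object; the grip force is fixed at half the most. Time passes only in rows, so rows that repeat a pose let the fingers close. It gives the time, the measured TCP pose, the force, the opening and the grip force at its end, in the units of the state.
- state(): the state, without advancing time (a new reading comes with each control period).
- read_camera(name): name is "side" or "top" or "wrist"; returns (picture, depth): 480x640x3 uint8, blue, green, red; 480x640 float32, mm along the optical axis (not along the pixel's ray), 0 where there is no reading.
- get_calibration(name): a dict with "K" (3x3 intrinsics, pixels), "R" (3x3) and "t" (3): a world point X has camera coordinates R X + t. Camera axes: x right, y down, z forward; pixel columns grow to the right and rows downward; lengths in mm; the calibration is good to about 2 mm. A picture is of the moment at which its call begins: read the wrist's pose just before it. get_calibration takes no time and is no camera call; for the wrist camera it gives the pose at the moment of the call.
- job_done(): hands the job in; it is judged then, once.
The state is a dict: "t": time; "joints": joint angles; "qvel": joint speeds; "tau": joint torques, N m; "eef_pos": TCP position; "tcp_rot": TCP orientation; "ft_force": force on the tool from outside, world axes, zero at the start; "moment": the same for the moment, N m; "opening": opening from 0.0 (shut) to 1.0 (fully open); "grip_force": force on a finger pad.
Only numpy, scipy, OpenCV 4.12 (cv2) and the standard library are available. Lean on these libraries where they do the work, as an engineer would, in place of code of your own. Each camera call takes 0.05 s, during which the arm holds its last target. There are 200 camera calls.

### The job

The bench marking unit is being changed over to the amber bottle on its pins: move the hold-down carriage down by its knob until the sprung foot sits on the bottle with its spring about half squeezed, never crushed to its stop, and let go of the knob. Then reach down into the narrow gap behind the slotted bracket, grip the hidden head of the clamp bolt firmly and hold it from turning, so that its nut can be tightened from the front; finish while still holding it. Do not spin the bolt or drag the carriage off its setting, and leave the bottle and the things lying around where they are.

Things in the scene. Friction and masses are not known exactly. Their poses are not given: they have to be found in the camera images.
- unit: bench bottle-marking unit, fixed. Origin: on the bench below the bracket's rear face (its plane x = 0); x points to the rear, -x to the front (nut side), z up. In mm: base plate x -80..170, y -120..120, top z 12; white housing x 50..165, y -115..115, top z 175. A steel rule stands at x -20..-4, y -88, top z 127
- bracket_top (a point): top of the slotted bracket, middle of its rear edge; axes as the unit's; at x 0, y 55, z 197 mm of the unit. Bracket: upright steel plate 60 mm wide (y), 6 mm thick (towards -x), with a 17 mm vertical slot open at the top. The gap behind it is 50 mm wide (to the housing), open at top and sides; two 14 mm stand-offs cross it 92 and 142 mm below this point
- carriage (a joint): height reading of the hold-down carriage in m, 0.068 to 0.108, grows upward: height of the foot's underside, spring relaxed, above the base plate's top. L-shaped aluminium plate 12 mm thick right in front of the bracket (x -18..-6 of the unit); bolt, foot and knob go with it. Stays where it is left (drag about 9 N, weight about 6 N)
- knob (a point): centre of the top of the carriage's round black knob, at x -12, y -45 mm of the unit, right above foot and bottle. Knob 25 mm across over its upper 19 mm, 16 mm neck below, 35 mm tall over the 12 mm thick arm. Its height over the bench is the reading plus 97 mm: 182 mm when the relaxed foot just touches the bottle, 174.5 mm at half squeeze
- foot (a joint): how far the foot's spring is squeezed, in m: 0 relaxed, 0.015 at its stop, 0.0075 half squeezed. Foot: white disc 26 mm across, 6 mm thick, on a stem under the arm; its spring gives about 2 N at first, 4.4 N at half squeeze. Once on the bottle it is squeezed as much as the carriage goes down
- bolt_head: hexagon head of the clamp bolt, behind the bracket: 24 mm across flats, 10 mm thick. Origin: centre of its outer (rear) face, at y 55 mm of the unit, 13 mm behind the bracket; x to the rear along the bolt. A 30 mm washer, 3 mm thick, lies under it. One pair of flats faces its own +y and -y, the others 60 degrees on. Height: reading plus 87.5 mm (165 mm when set, 32 below the bracket's top)
- bolt (a joint): turn of the clamp bolt about the unit's x axis in rad (positive turns y towards z); at 0 a pair of flats stands upright, facing the unit's +y and -y. Starts between -0.3 and 0.3. Bolt, head and nut turn together against a light drag (about 0.05 N m)
- bottle: amber glass bottle, 48 mm across, 85 mm tall, neck 18 mm across, about 0.16 kg, loose on the base plate between four 12 mm high pins, straight below the foot. Origin: centre of its underside
- stock_bottle: bystander: amber bottle with a white cap, 58 mm across, 110 mm tall, on the bench. Origin: centre of its underside
- spanner: bystander: open-end spanner 200 mm long, flat on the bench. Origin: its middle, underside; x along it to the open jaw
- jar: bystander: clear jar with a black lid, 60 mm across, 60 mm tall, on the bench. Origin: centre of its underside
Not all that is in view belongs to the job. What is shaped like the bottle but green is not meant.

How it is judged:
By the outcome, as a careful person would: the job done as asked, in the order asked, and still so for the second after the job is handed in, while the arm keeps its last pose, push and grip.
It also fails if it takes over 38 s, if anything falls off the work surface, if the arm or the gripper's body presses on something with over 40 N, if the wrist force passes 120 N, or if a joint passes its speed limit or range.

## Working session

There is one attempt and no reset: what is moved stays moved. The work goes in short steps, Python scripts to look and compute and a tool call to move; the robot and the scene stay as the last step left them, time stands still between calls to the robot, and variables do not carry over. Pictures are saved under pics/ and viewed, at most 10 in all, crops included, and the job is handed in when it is done.

Besides the shell and the picture viewer there is one more tool, called after "Request:" as a command line: name --argument value ..., lists and objects as JSON in quotes. servo_tool: Moves the arm, as the interface text tells. Its arguments: {"type":"object","properties":{"moves":{"type":"array"}},"required":["moves"]}

```bash
mkdir -p pics; cat > h.py <<'E'
from cell import *
import numpy as np, cv2
np.set_printoptions(precision=1,suppress=True)
def grab(n):
    c=get_calibration(n); c={k:np.array(c[k]) for k in 'KRt'}
    p,d=read_camera(n); return p,d,c
def pts(d,c):
    v,u=np.mgrid[0:480,0:640]
    P=np.stack([(u-c['K'][0,2])/c['K'][0,0]*d,(v-c['K'][1,2])/c['K'][1,1]*d,d],-1)
    return (P-c['t'])@c['R']
def proj(X,c):
    x=(c['R']@np.array(X,float)+c['t']); x=c['K']@x; return x[:2]/x[2]
E
python3 - <<'E'
from h import *
for n in ('side','top'):
    p,d,c=grab(n); cv2.imwrite(f'pics/{n}0.png',p); np.savez(f'{n}0.npz',p=p,d=d,**c)
    print(n,c['K'][0,0],-c['R'].T@c['t'],c['R'][2])
s=state();print(s)
E
```

```text
side 483.23099656887564 [ 498.8 -524.1  777.1] [ 0.1  0.6 -0.8]
top 589.1721088713963 [ 458.3  -43.5 1162.8] [ 0.1  0.  -1. ]
{'t': 0.1, 'joints': array([ 1. ,  0.5,  1.6, -0. ,  1.1, -0.1]), 'qvel': array([ 0., -0., -0.,  0.,  0., -0.]), 'tau': array([  0. , -61.4, -25.9,   0.1,   0. ,  -0. ]), 'eef_pos': array([258. , 569. , 232.9]), 'tcp_rot': array([-3.1, -0. ,  2.7]), 'ft_force': array([ 0.8,  0.7, -0.4]), 'moment': array([-0.1,  0.1,  0. ]), 'grip_force': 0.0, 'opening': 1.0007784735476908}
```

View pics/side0.png

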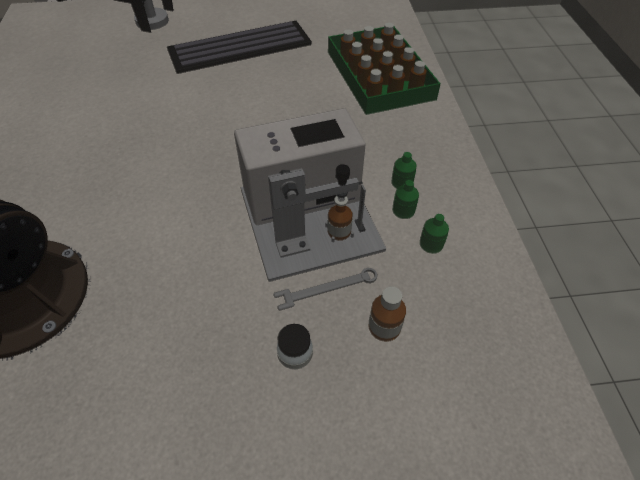

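View pics/top0.png

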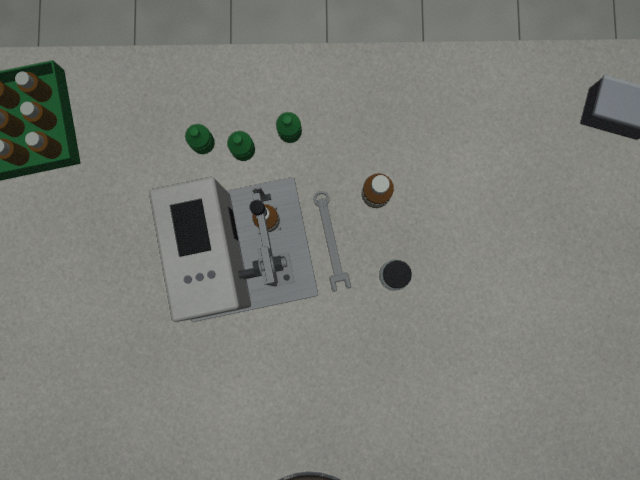

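The side view shows the unit with its bracket at (290,200), the knob at (343,172) and the amber bottle at (341,215). In the top view the housing is at (197,248), the knob at (257,207) and the bracket at (268,267). Next I'll measure the unit's pose from depth.

```bash
python3 - <<'E'
from h import *
f=np.load('top0.npz');c={k:f[k] for k in 'KRt'};P=pts(f['d'],c);z=P[...,2]
win=np.zeros((480,640),bool);win[165:335,140:330]=1
m=win&(abs(z-175)<8)
n,l,st,ce=cv2.connectedComponentsWithStats(m.astype(np.uint8));i=1+st[1:,4].argmax();Q=P[l==i]
print('z',np.median(Q[:,2]));r=cv2.minAreaRect(Q[:,:2].astype(np.float32));print(r)
b=win&(abs(z-12)<5);r2=cv2.minAreaRect(P[b][:,:2].astype(np.float32));print('base',r2,np.median(P[b][:,2]))
print('bench',np.median(P[300:420,350:550,2]))
# dark knob top
p=f['p'];k=np.zeros_like(win);k[190:225,240:275]=1
k&=(p.max(2)<45)&(z>150);print('knob',k.sum(),np.median(P[k],0),P[k].max(0),P[k].min(0))
t=win&(z>186)&(np.mgrid[0:480,0:640][0]>225);Q=P[t];print('bracket',len(Q),cv2.minAreaRect(Q[:,:2].astype(np.float32)),Q.mean(0))
f=np.load('side0.npz');c={k:f[k] for k in 'KRt'};P=pts(f['d'],c);p=f['p'];k=np.zeros((480,640),bool);k[160:190,330:355]=1
k&=(p.max(2)<45);Q=P[k];Q=Q[Q[:,2]>150];print('side knob',len(Q),np.median(Q,0),Q.max(0),Q.min(0))
for n in('top','side'):
  f=np.load(n+'0.npz');x0,x1,y0,y1=(230,310,180,300) if n=='top' else (250,380,150,270)
  q=f['p'][y0:y1,x0:x1];q=cv2.resize(q,None,fx=5 if n=='top' else 4.5,fy=5 if n=='top' else 4.5,interpolation=2);cv2.imwrite(f'pics/{n}c.png',q)
a=cv2.imread('pics/topc.png');b=cv2.imread('pics/sidec.png');h=540
cv2.imwrite('pics/cc.png',cv2.resize(np.hstack([cv2.resize(a,(360,h)),cv2.resize(b,(585,h))]),(800,457)))
E
```

```text
z 177.04913411237135
((543.871337890625, 186.04373168945312), (230.35629272460938, 115.84700012207031), 11.171852111816406)
base ((556.8132934570312, 145.4629364013672), (380.6473388671875, 329.4505615234375), 88.31137084960938) 13.40751983637749
bench 1.6656404047356494
knob 165 [609.   76.1 188. ] [ 619.9   88.  1162.8] [458.3 -43.5 171.1]
bracket 734 ((485.814697265625, 27.304931640625), (142.30625915527344, 53.02306365966797), 48.348087310791016) [505.9  46.9 309.3]
side knob 234 [609.6  69.6 184.6] [622.5  88.1 189.9] [598.6  61.  152.6]
```

View pics/cc.png

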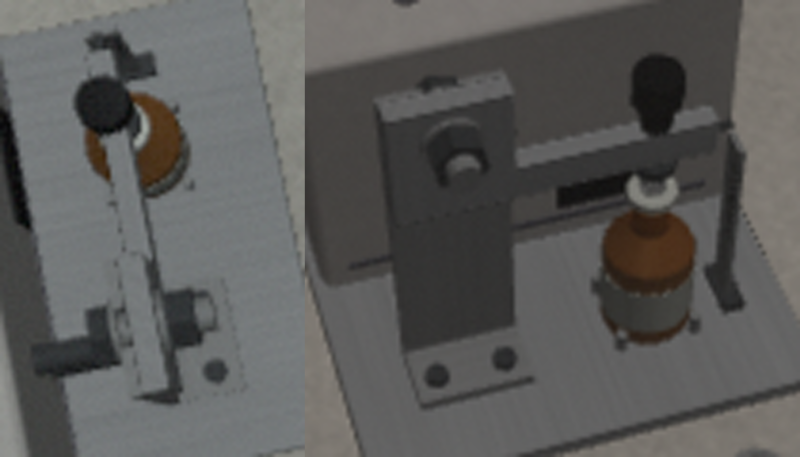

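In the enlarged crop, the amber bottle under the white foot is the right one, with the black knob above it. The green bottles are decoys, and the capped bottle and jar are bystanders. The unit's rear direction is about 101.2° in the world, with its origin near (565,81). That puts the knob near (611,77.5) and the bracket top near (511,70). I'll move above the unit next.

Request:
servo_tool --moves '[0.3, -0.5, 0.25, -0.29, 1, 0.8, -1, 0.25, -0.29, 1, 0.8, -1, 0.25, -0.29, 1, 0.8, -1, 0.25, -0.29, 1, 0.8, -1, 0.25, -0.29, 1, 0.8, -1, 0.25, -0.29, 1, 0.8, -1, 0.25, -0.29, 1, 0.8, -1, 0.25, -0.29, 1, 0.8, -1, 0.25, -0.29, 1, 0.8, -1, 0.25, -0.29, 1, 0.8, -1, 0.25, -0.29, 1, 0.8, -1, 0.25, -0.29, 1]'

```text
t: 1.1
eef_pos: [564.5, 185.1, 329.6]
tcp_rot: [-3.141, -0.0, 1.805]
ft_force: [1.1, 0.5, 0.3]
opening: 1.0
grip_force: 0.0
```

```bash
python3 - <<'E'
from h import *
s=state();print(s['t'],s['eef_pos'],np.degrees(s['tcp_rot']),s['ft_force'])
c=get_calibration('wrist');R=np.array(c['R']);print(-R.T@np.array(c['t'])-s['eef_pos'],R,c['K'])
E
```

```text
1.1 [564.5 185.1 329.6] [-180.    -0.   103.4] [1.1 0.5 0.3]
[-18.   74.1 150.4] [[ 1.   0.2  0. ]
 [ 0.2 -0.9  0.3]
 [ 0.1 -0.3 -1. ]] [[368.8   0.  326.4]
 [  0.  368.8 239.6]
 [  0.    0.    1. ]]
```

```bash
python3 - <<'E'
from h import *
p,d,c=grab('wrist');np.savez('w0.npz',p=p,d=d,**c);s=state();print(s['eef_pos'],np.degrees(s['tcp_rot'])[2])
a=np.radians(101.17);X=np.array([np.cos(a),np.sin(a),0]);Y=np.array([-X[1],X[0],0]);O=np.array([564.7,80.6,0])
U=lambda x,y,z:O+x*X+y*Y+np.array([0,0,z])
for n,q in dict(br=(0,55,197),brl=(0,85,197),brr=(0,25,197),brfl=(-6,85,197),knob=(-12,-45,185),hl=(50,115,175),hr=(50,-115,175),head=(13,55,178)).items(): print(n,proj(U(*q),c))
cv2.imwrite('pics/w0.png',p)
E
```

```text
[568.7 180.3 330.5] 103.21034710319448
br [235.7 348.6]
brl [201.  347.4]
brr [270.4 349.7]
brfl [201.4 353.5]
knob [349.4 356.7]
hl [172.3 282.7]
hr [430.8 292. ]
head [240.3 324.3]
```

View pics/w0.png

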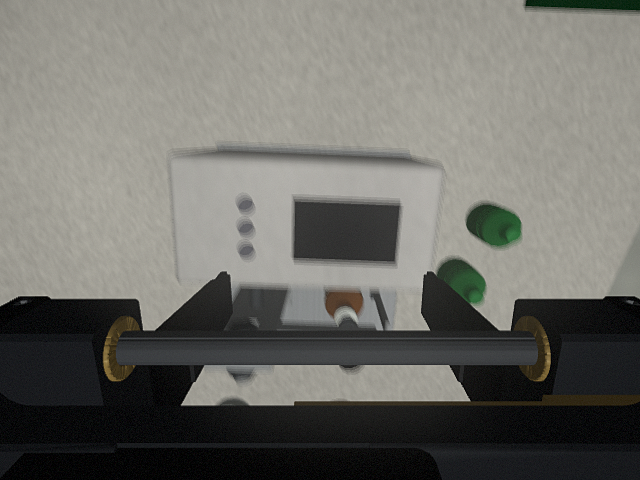

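The picture was taken while moving and is blurred. The gripper hides the bracket, and the housing's front corners are near (180,283) and (436,290). I'll shift forward, let it settle and look again.

Request:
servo_tool --moves '[-0.045, -0.25, 0.05, 0, 0.5, -0.045, -0.25, 0.05, 0, 0.5, -0.045, -0.25, 0.05, 0, 0.5, -0.045, -0.25, 0.05, 0, 0.5, -0.045, -0.25, 0.05, 0, 0.5, -0.045, -0.25, 0.05, 0, 0.5, -0.045, -0.25, 0.05, 0, 0.5, -0.045, -0.25, 0.05, 0, 0.5, -0.045, -0.25, 0.05, 0, 0.5, -0.045, -0.25, 0.05, 0, 0.5]'

```text
t: 1.98
eef_pos: [545.6, 87.6, 349.2]
tcp_rot: [-3.141, -0.0, 1.806]
ft_force: [0.5, -0.3, 0.1]
opening: 0.504
grip_force: 0.0
```

```bash
python3 - <<'E'
from h import *
p,d,c=grab('wrist');np.savez('w1.npz',p=p,d=d,**c);s=state();print(s['eef_pos'],np.degrees(s['tcp_rot']),s['ft_force'])
a=np.radians(101.17);X=np.array([np.cos(a),np.sin(a),0]);Y=np.array([-X[1],X[0],0]);O=np.array([564.7,80.6,0])
U=lambda x,y,z:O+x*X+y*Y+np.array([0,0,z])
for n,q in dict(br=(0,55,197),brl=(0,85,197),brr=(0,25,197),brfl=(-6,85,197),knob=(-12,-45,185),hl=(50,115,175),hr=(50,-115,175),head=(13,55,178)).items():
  x=proj(U(*q),c);print(n,x);cv2.circle(p,tuple(int(v) for v in x),1,(0,0,255),-1)
cv2.imwrite('pics/w1.png',cv2.resize(p[40:340,130:530],(800,600),interpolation=2))
P=pts(d,c)@np.c_[X,Y,[0,0,1]]-O@np.c_[X,Y,[0,0,1]]
def rep(n,m): Q=P[m&(d>0)];print(n,len(Q),Q.min(0),Q.max(0),np.median(Q,0)) if len(Q) else print(n,0)
reg=(abs(P[...,1])<125)
rep('hous',reg&(abs(P[...,2]-175)<4)&(P[...,0]>40)&(P[...,0]<180))
rep('brk',(abs(P[...,2]-197)<4)&(P[...,0]<10)&(P[...,0]>-15)&(abs(P[...,1]-55)<40))
kn=(P[...,2]>165)&(P[...,2]<215)&(np.hypot(P[...,0]+12,P[...,1]+45)<22);rep('knob',kn)
print(np.percentile(P[kn][:,2],[20,50,70,80,90,97]) if kn.any() else '')
E
```

```text
[545.6  87.5 349.2] [-180.    -0.   103.4] [-0.8 -0.5  0.2]
br [282.2 241.9]
brl [246.9 240.6]
brr [317.4 243.3]
brfl [247.1 247.3]
knob [395.4 255.4]
hl [216.7 177.3]
hr [479.  187.8]
head [284.8 222.1]
hous 37907 [  51.5 -113.1  171. ] [164.9 114.5 178.8] [112.    1.5 174.3]
brk 1226 [-15.   25.8 193. ] [  1.5  85.5 200.8] [ -7.1  55.7 198. ]
knob 693 [-23.1 -56.2 167. ] [  1.4 -31.8 187.6] [ -9.  -42.9 185.4]
[183.7 185.4 185.8 186.1 186.4 186.8]
```

View pics/w1.png

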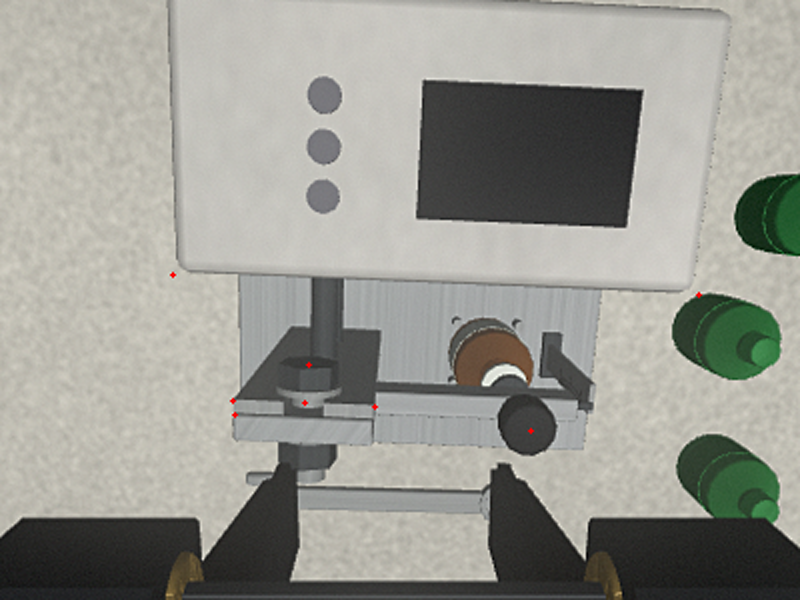

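The red predictions agree within about 1–2 mm. The bracket top is at (305,400) in this crop, the bolt head at (308,375) with its stand-off behind, and the knob at (528,425), its top at about 186 mm. I'll shut the fingers and go above the knob so I can press its top straight down to a known height.

Request:
servo_tool --moves '[0.1625, -0.0235, 0, -0.012, 0, 0.1625, -0.0235, 0, -0.012, 0, 0.1625, -0.0235, -0.1, -0.012, 0, 0.1625, -0.0235, -0.2, -0.012, 0, 0.1625, -0.0235, -0.3, -0.012, 0, 0.1625, -0.0235, -0.335, -0.012, 0, 0.1625, -0.0235, -0.335, -0.012, 0, 0.1625, -0.0235, -0.335, -0.012, 0, 0.1625, -0.0235, -0.335, -0.012, 0, 0.1625, -0.0235, -0.335, -0.012, 0, 0.1625, -0.0235, -0.335, -0.012, 0]'

```text
t: 2.95
eef_pos: [611.1, 77.7, 217.0]
tcp_rot: [3.139, 0.0, 1.767]
ft_force: [-0.3, -1.1, 0.1]
opening: 0.006
grip_force: 0.0
```

```bash
python3 - <<'E'
from h import *
s=state();print(s['t'],s['eef_pos'],np.degrees(s['tcp_rot']),s['ft_force'],s['opening'])
for n in('side','top'):
  p,d,c=grab(n);u,v=proj([610.6,78,200],c).astype(int);cv2.imwrite(f'pics/{n}1.png',cv2.resize(p[v-60:v+60,u-50:u+50],(400,480),interpolation=2))
cv2.imwrite('pics/m1.png',np.hstack([cv2.imread('pics/side1.png'),cv2.imread('pics/top1.png')]))
E
```

```text
2.95 [611.1  77.7 217. ] [179.8   0.  101.2] [-0.3 -1.1  0.1] 0.005521737709345248
```

View pics/m1.png

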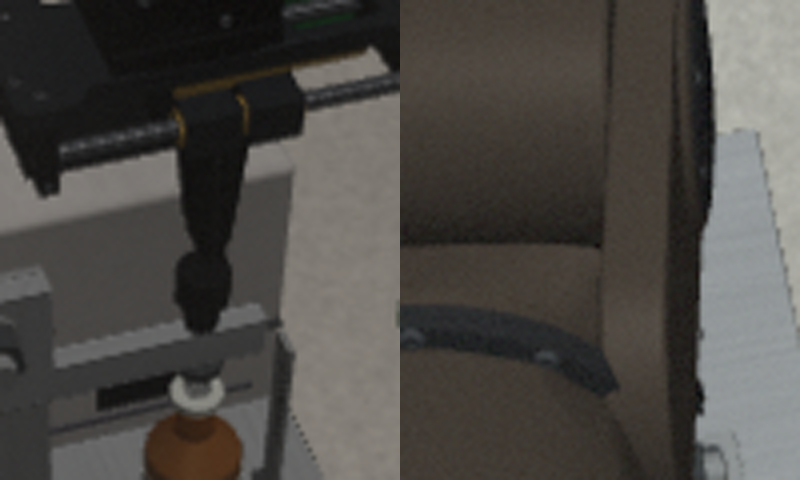

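The side view shows the shut fingertips centred just above the knob at (200,255), with the foot on or just above the bottle. I'll press down slowly.

Request:
servo_tool --moves '[0, 0, -0.01, 0, 0, 0, 0, -0.015, 0, 0, 0, 0, -0.02, 0, 0, 0, 0, -0.024, 0, 0, 0, 0, -0.028, 0, 0, 0, 0, -0.032, 0, 0, 0, 0, -0.036, 0, 0, 0, 0, -0.036, 0, 0, 0, 0, -0.036, 0, 0, 0, 0, -0.036, 0, 0]'

```text
t: 3.88
eef_pos: [610.7, 77.6, 200.9]
tcp_rot: [3.141, -0.0, 1.767]
ft_force: [-0.5, -0.5, -0.6]
opening: 0.003
grip_force: 0.0
```

Request:
servo_tool --moves '[0, 0, -0.002, 0, 0, 0, 0, -0.004, 0, 0, 0, 0, -0.005, 0, 0, 0, 0, -0.005, 0, 0]'

```text
t: 4.22
eef_pos: [610.7, 77.6, 199.4]
tcp_rot: [3.141, 0.0, 1.767]
ft_force: [-1.2, 0.4, 3.8]
opening: 0.005
grip_force: 2.2
```

```bash
python3 - <<'E'
from h import *
p,d,c=grab('side');s=state();print(s['t'],s['eef_pos'],s['ft_force'],s['moment'])
u,v=proj([610.6,78,180],c).astype(int);print(u,v)
cv2.imwrite('pics/m2.png',cv2.resize(p[v-45:v+45,u-60:u+60],(800,600),interpolation=2))
# rows of knob relative to arm: project known heights
for z in (150,160,170,180,190): print(z,proj([612,66,z],c))
E
```

```text
4.2667 [610.7  77.6 199.4] [-1.6 -0.   5.4] [-0.1  0.3  0. ]
342 170
150 [343.3 187.7]
160 [343.5 183.8]
170 [343.7 179.8]
180 [344.  175.7]
190 [344.2 171.5]
```

View pics/m2.png

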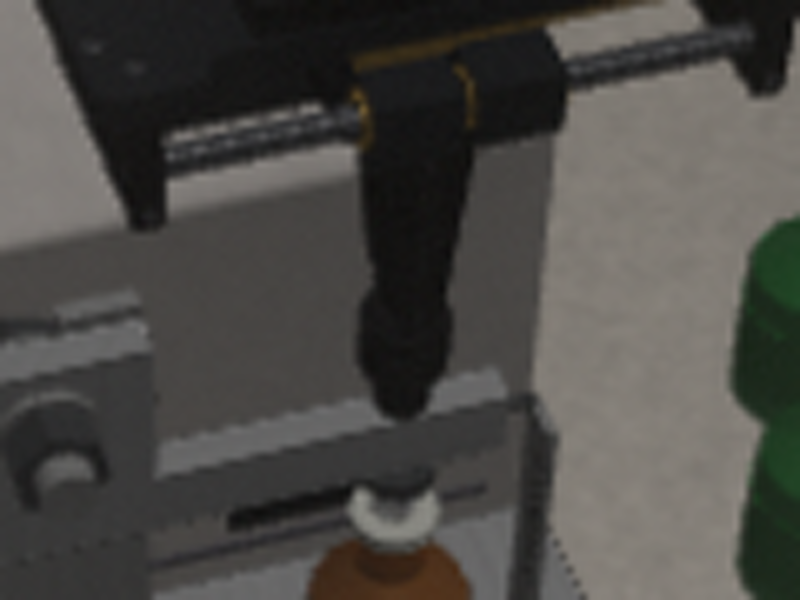

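The side view shows the fingertips on the knob at (405,300) and a rising force. I'll measure how far the carriage has moved from the arm's top and bolt height, comparing with the first side image.

```bash
python3 - <<'E'
from h import *
a=np.radians(101.17);X=np.array([np.cos(a),np.sin(a),0]);Y=np.array([-X[1],X[0],0]);O=np.array([564.2,81.2,0]);B=np.c_[X,Y,[0,0,1]]
f=np.load('side0.npz');c={k:f[k] for k in 'KRt'}
p1,d1,_=grab('side');print(state()['eef_pos'],state()['ft_force'])
for d,p in((f['d'],f['p']),(d1,p1)):
  P=(pts(d,c)-O)@B
  m=(abs(P[...,0]+10)<7)&(P[...,1]<15)&(P[...,1]>-28)&(P[...,2]>125)&(P[...,2]<165)
  z=P[m][:,2];print('arm',m.sum(),np.percentile(z,[50,80,90,95,99]))
  # front face of arm: vertical image edge position along columns via brightness
  g=p.mean(2);col=[]
  for y in(10,0,-10,-20):
    u,v=proj(O+B@[-18,y,146],c);s=g[int(v)-12:int(v)+12,int(round(u))];col.append(np.argmax(-np.diff(s))+int(v)-12)
  print(col)
G0=cv2.cvtColor(f['p'],6);G1=cv2.cvtColor(p1,6)
def sh(y0,y1,x0,x1):
  A=G0[y0:y1,x0:x1].astype(np.float32);
  r=cv2.matchTemplate(G1[y0-8:y1+8,x0-4:x1+4],G0[y0:y1,x0:x1],cv2.TM_CCOEFF_NORMED);v,_,l,_=0,0,cv2.minMaxLoc(r)[3],0
  ys=r[:,l[0]];k=l[1];o=(ys[k-1]-ys[k+1])/(2*(ys[k-1]-2*ys[k]+ys[k+1]));print('shift px',l[0]-4,k+o-8,cv2.minMaxLoc(r)[1])
sh(184,204,308,334) # arm
sh(178,202,281,301) # nut
sh(176,192,336,350) # neck of knob
E
```

```text
[610.7  77.6 199.4] [-1.3  0.1  5.8]
arm 92 [152.3 153.5 153.8 154.3 155.2]
[np.int64(191), np.int64(190), np.int64(189), np.int64(188)]
arm 86 [146.1 147.1 147.4 147.6 148.3]
[np.int64(194), np.int64(200), np.int64(199), np.int64(190)]
shift px 0 2.1535387 0.9053467512130737
shift px 0 2.6021395 0.9295138120651245
shift px 0 2.3777761 0.9656382203102112
```

The carriage has already moved about 6 mm, from 186.3 to 180.4, which matches the fingertip height. About 5.9 mm remains.

Request:
servo_tool --moves '[0, 0, -0.004, 0, 0, 0, 0, -0.008, 0, 0, 0, 0, -0.012, 0, 0, 0, 0, -0.014, 0, 0, 0, 0, -0.014, 0, 0, 0, 0, -0.014, 0, 0]'

```text
t: 4.82
eef_pos: [610.7, 77.6, 193.7]
tcp_rot: [3.141, 0.0, 1.767]
ft_force: [-1.5, 0.4, 5.7]
opening: 0.005
grip_force: 2.6
```

The spring is at about half squeeze, with the knob top at 174.7 mm. I'll lift off, move over the gap and look back.

Request:
servo_tool --moves '[0, 0, 0.03, 0, 0, 0, 0, 0.1, 0, 0, 0, 0, 0.2, 0, 0, 0, 0, 0.22, 0, 0.6, -0.1, 0.01, 0.22, 0, 0.6, -0.2585, 0.019, 0.22, 0, 0.6, -0.2585, 0.019, 0.22, 0, 0.6, -0.2585, 0.019, 0.22, 0, 0.6, -0.2585, 0.019, 0.22, 0, 0.6, -0.2585, 0.019, 0.22, 0, 0.6, -0.2585, 0.019, 0.22, 0, 0.6, -0.2585, 0.019, 0.22, 0, 0.6]'

```text
t: 5.82
eef_pos: [508.0, 85.1, 281.0]
tcp_rot: [-3.141, -0.0, 1.767]
ft_force: [0.7, -0.7, -0.0]
opening: 0.566
grip_force: 0.0
```

```bash
python3 - <<'E'
from h import *
p1,d1,c=grab('side');s=state();print(s['eef_pos'],s['tcp_rot'],s['ft_force'],s['opening'])
a=np.radians(101.17);X=np.array([np.cos(a),np.sin(a),0]);Y=np.array([-X[1],X[0],0]);B=np.c_[X,Y,[0,0,1]]
for O in([564.7,80.6,0],[564.2,81.2,0]): print((s['eef_pos']-O)@B)
f=np.load('side0.npz');G0=cv2.cvtColor(f['p'],6);G1=cv2.cvtColor(p1,6)
for y0,y1,x0,x1 in((162,192,333,353),(184,204,308,334),(178,202,281,301)):
  r=cv2.matchTemplate(G1[y0-10:y1+10,x0-4:x1+4],G0[y0:y1,x0:x1],cv2.TM_CCOEFF_NORMED);_,v,_,l=cv2.minMaxLoc(r);print(l[0]-4,l[1]-10,v)
cv2.imwrite('pics/m3.png',cv2.resize(p1[120:255,230:410],(800,600),interpolation=2))
E
```

```text
[507.9  85.1 281. ] [-3.1 -0.   1.8] [ 0.6 -0.6  0.5] 0.5848529775600918
[ 15.4  54.9 281. ]
[ 14.7  54.5 281. ]
0 5 0.949354350566864
-2 5 0.81148761510849
0 5 0.9751546382904053
```

View pics/m3.png

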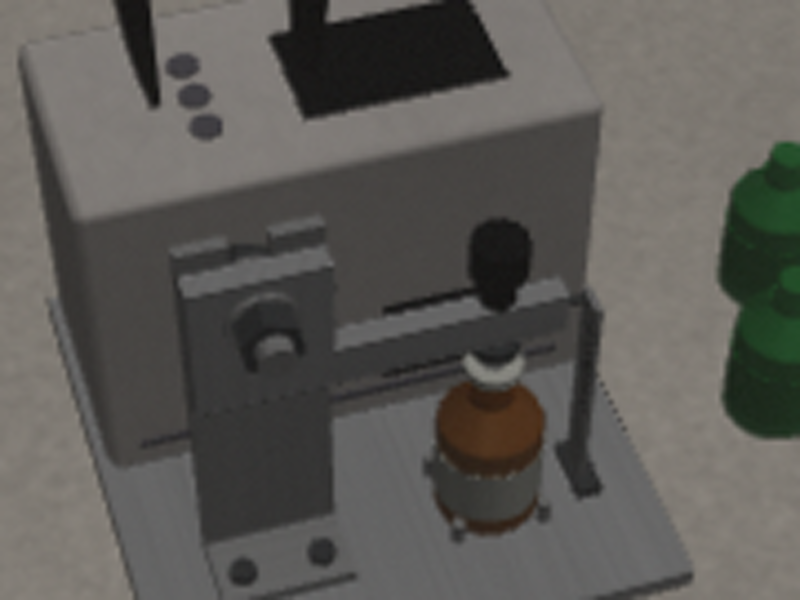

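The carriage is down by about 12 mm (5 px), the foot is on the bottle at (493,365), and the bottle stands between its pins. The tool is over the gap at unit x≈15 mm, y≈54.8 mm. I'll descend around the head with open fingers.

Request:
servo_tool --moves '[0, 0, -0.05, 0, 0.6, 0, 0, -0.12, 0, 0.6, 0, 0, -0.17, 0, 0.6, 0, 0, -0.2, 0, 0.6, 0, 0, -0.23, 0, 0.6, 0, 0, -0.25, 0, 0.6, 0, 0, -0.27, 0, 0.6, 0, 0, -0.29, 0, 0.6, 0, 0, -0.29, 0, 0.6, 0, 0, -0.29, 0, 0.6]'

```text
t: 6.7
eef_pos: [507.3, 85.2, 165.3]
tcp_rot: [-3.141, -0.0, 1.767]
ft_force: [-0.6, -0.4, 0.8]
opening: 0.601
grip_force: 0.0
```

Request:
servo_tool --moves '[0, 0, 0, 0, 0.4, 0, 0, 0, 0, 0.3, 0, 0, 0, 0, 0.28, 0, 0, 0, 0, 0.27, 0, 0, 0, 0, 0.26, 0, 0, 0, 0, 0.26]'

```text
t: 7.2
eef_pos: [507.2, 85.2, 165.6]
tcp_rot: [3.141, 0.0, 1.767]
ft_force: [-0.1, 0.4, 0.2]
opening: 0.271
grip_force: 0.1
```

Request:
servo_tool --moves '[0, 0, 0, 0, 0.25, 0, 0, 0, 0, 0.24, 0, 0, 0, 0, 0.22, 0, 0, 0, 0, 0.2, 0, 0, 0, 0, 0.2]'

```text
t: 7.62
eef_pos: [507.2, 85.2, 165.5]
tcp_rot: [3.141, 0.0, 1.767]
ft_force: [-2.2, -0.1, 3.5]
opening: 0.252
grip_force: 30.0
```

The opening is 23.9 mm, which matches the 24 mm across flats, at 30 N. I'll hold firmly and check the carriage.

Request:
servo_tool --moves '[0, 0, 0, 0, 0, 0, 0, 0, 0, 0, 0, 0, 0, 0, 0, 0, 0, 0, 0, 0, 0, 0, 0, 0, 0, 0, 0, 0, 0, 0]'

```text
t: 8.12
eef_pos: [507.2, 85.2, 165.5]
tcp_rot: [3.142, 0.0, 1.767]
ft_force: [-2.8, -0.4, 5.4]
opening: 0.253
grip_force: 30.0
```

```bash
python3 - <<'E'
from h import *
p1,d1,c=grab('side');s=state();print(s['t'],s['eef_pos'],s['ft_force'],s['moment'],s['opening'],s['grip_force'])
f=np.load('side0.npz');G0=cv2.cvtColor(f['p'],6);G1=cv2.cvtColor(p1,6)
y0,y1,x0,x1=162,192,333,353
r=cv2.matchTemplate(G1[y0-10:y1+10,x0-4:x1+4],G0[y0:y1,x0:x1],cv2.TM_CCOEFF_NORMED);_,v,_,l=cv2.minMaxLoc(r);ys=r[:,l[0]];k=l[1];print(k-10+(ys[k-1]-ys[k+1])/(2*(ys[k-1]-2*ys[k]+ys[k+1])),v)
cv2.imwrite('pics/m4.png',cv2.resize(p1[120:255,230:410],(800,600),interpolation=2))
E
```

```text
8.1667 [507.2  85.2 165.5] [-1.8 -0.9  5.3] [-0.2  0.4 -0. ] 0.2542789757729993 30.001129573211074
4.6924424 0.9476122260093689
```

View pics/m4.png

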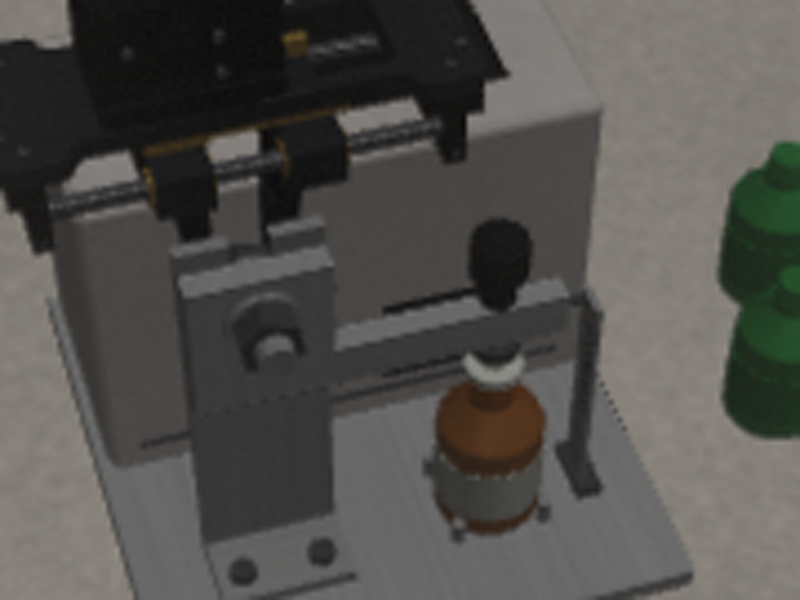

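The fingers hold the hidden head behind the bracket at (235,225). The knob at (500,255), foot and bottle are unchanged. Handing in.

```bash
python3 -c "
from cell import *
print(job_done())"
```

```text
the job is handed in; nothing more can be done
None
```

I handed the job in: the foot sits on the bottle at about half squeeze (knob top at about 174.7 mm), the knob is free, and the gripper is still holding the bolt head across its flats at 30 N. Closing the fingers may have turned the bolt slightly to square its flats to the pads (I did not measure its angle).

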